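# Home the turret and lock it with its pin

### The arm

A 6-joint arm with a two-finger parallel gripper is mounted at the origin on the work surface. World frame = base frame: x ahead of the robot, y to its left, z up, the work surface at z = 0. Lengths are in m, angles in degrees, forces in N, time in s.
With the tool pointing down it reaches from about 0.325 to 0.85 m from the base axis. Payload 15.5 kg.
Tool frame: the origin (TCP) lies midway between the tips of the shut fingers; the grasp point (between the pads) lies 19 mm behind it; z points along the fingers, y is the line along which they close (so a half turn about z gives the same grasp; the last joint's range is limited). The gripper opens to 91 mm and grips with 3 to 60 N. Pads are 32 mm wide; open, the fingers measure 118 mm over their backs; the gripper's body (76 mm by 178 mm) begins 60 mm behind the grasp point.
Start: joints at [57.84, 28.281, 77.091, -0, 74.628, -5.472], TCP at [0.281, 0.558, 0.214] pointing down, gripper open.
Joint ranges: [-166.48, 166.48], [-47.26, 123.95], [12.59, 153.08], [-70.14, 250.14], [6.76, 159.57], [-176.63, 176.63]. Speed limits (degrees/s): [108.29, 108.29, 147.25, 172.46, 172.46, 172.46].

### API

Orientations are given as a 3x3 rotation matrix whose columns are the frame's x, y, z axes.
In Python, from bench import ctrl gives the robot as it stands. The module is installed in compiled form; this text tells all that it offers. Calls block until the motion is done:
- ctrl.goto(position, orientation): joint-space move of the TCP to a pose.
- ctrl.move_l(position, vel=0.15, ori=None, contact_N=None): straight line of the TCP; ori=None keeps the orientation; vel is the mean speed in m/s. With contact_N (N) it stops when the force on the tool has changed by that much, and returns True; else False.
- ctrl.movej(angles): joint-space move.
- ctrl.command_gripper(opening): opening from 0.0 (shut) to 1.0 (fully open); the grip force is fixed at half the most; returns when the fingers have stopped.
- ctrl.sleep(seconds).
- ctrl.ik(position, orientation): joint angles nearest the present ones, or None.
- ctrl.read_camera(name): name is "scene" or "side" or "wrist"; returns the picture (400x640x3 uint8, blue, green, red); there is no depth.
- ctrl.camera_params(name): a dict with "fx", "fy", "cx", "cy" (pixels), "pose" (4x4, takes a point from camera to world coordinates); the wrist camera has in their place "T_tool_cam" (4x4, takes a point from camera to tool coordinates, whose origin is the TCP and whose axes are the flange's). Camera axes: x right, y up, looking along -z (the intrinsics and any distortion apply to the point x, -y, -z); pixel columns grow to the right and rows downward; lengths in m; the calibration is good to about 2 mm. The wrist camera is an equidistant fisheye: a pixel r from the principal point sees the ray r / f radians off the axis. A picture is of the moment at which its call begins: read the wrist's pose just before it. camera_params takes no time and is no camera call.
A pose or a line that the arm cannot do raises ctrl.MotionError and nothing moves.
- ctrl.sign_off(): hands the job in; it is judged then, once.
Readings, each from a call of its own:
- ctrl.current_t(): time.
- ctrl.current_q(): joint angles.
- ctrl.current_dq(): joint speeds.
- ctrl.current_effort(): joint torques, N m.
- ctrl.current_tool_pos(): TCP position.
- ctrl.current_eef_rot(): TCP orientation.
- ctrl.current_contact_force(): force on the tool from outside, world axes, zero at the start.
- ctrl.current_wrist_torque(): the same for the moment, N m.
- ctrl.current_grip_width(): opening from 0.0 (shut) to 1.0 (fully open).
- ctrl.current_grasp_force(): force on a finger pad.
Only numpy, scipy, OpenCV 4.12 (cv2) and the standard library are available. Lean on these libraries where they do the work, as an engineer would, in place of code of your own. Each camera call takes 0.05 s, during which the arm holds its last target. There are 200 camera calls.

### The job

Turn the turret on the sloping stand until its magnet arm points straight at the sensor block, which lines up the hole in its lug with the hole in the base plate. Then take the lock pin (the one with the tall knob) from the wooden rack and push it down through lug and plate until its collar sits on the lug, and let go. Leave the other two pins in the rack and do not disturb the screwdriver and the loose motor on the bench.

Things in the scene. Friction and masses are not known exactly. Their poses are not given: they have to be found in the camera images.
- turret_base: Fixed aluminium base plate of a robot turret, 190 x 150 x 12 mm, on a stand of aluminium bars; it slopes 30 degrees, its low end towards the robot. Place and facing vary. Origin: on the turret's axis at the plate's underside. z: turret's axis, square to the plate, leaning 30 degrees from vertical; x: up the slope, from lock hole to sensor block; y: across.
- turret: Aluminium turret, turns either way about z without stops, stiffly (0.15 N m), stays where left. Origin on the axis, under its disc (80 mm across, z 0-8 mm), 16 mm above turret_base's origin. Drum: 50 mm across, z 8-68 mm. Magnet arm along its +x: 14 mm wide, z 8-24 mm, out to 64 mm. Lug with hole along -x: 30 mm wide, z 0-8 mm, out to 69 mm. Home: its x along turret_base's x.
- magnet_face (a point): Middle of the end face of the magnet arm (a small dark magnet), 64 mm from the axis, 32 mm above the origin of turret_base along the axis. It moves with the turret.
- lug_hole (a point): Centre of the lug's hole at the lug's upper face, 52 mm from the axis, 24 mm above the origin of turret_base along the axis; 11.5 mm hole, right through the 8 mm lug, parallel to the axis. It moves with the turret.
- base_hole (a point): Centre of the lock hole at the upper face of the base plate, 52 mm down the slope from the axis; 11.5 mm hole, right through the 12 mm plate, parallel to the axis, open below. The lug's underside passes 4 mm above it. The stand fills 200 x 145 mm of bench; turret_base's origin is 95 mm above the bench, the sensor bracket's top 181 mm.
- sensor_face (a point): Middle of the face of the sensor block that looks at the turret, 69 mm up the slope from the axis, 32 mm above the origin of turret_base along the axis. The block is black plastic, 24 mm wide, its top 42 mm above that origin, on a steel bracket at the plate's upper end; it is fixed.
- lock_pin: Loose steel pin, about 80 g, standing in one of the rack's three holes. Origin: centre of its collar's underside; z towards the knob. Above: collar 24 mm across, 4 mm thick, then a round knob 16 mm across up to 40 mm. Below: shank 10 mm across, 30 mm long, the last 6 mm tapered to 4.4 mm. Seated, its origin lies at the lug's upper face, 24 mm above turret_base's origin.
- bolt: Bystander in the rack: steel hexagon bolt, head 20 mm across and 7 mm high, shank 10 mm. Origin under its head.
- dowel: Bystander in the rack: steel dowel with a small round head, 15 mm across and 18 mm high, shank 10 mm. Origin under its head.
- rack: Wooden block, fixed, 60 (x) x 150 (y) x 50 mm high, with three 12 mm holes in a row along its y axis, 45 mm apart, the middle one at its centre. Origin: centre of its underside. Which pin stands in which hole changes, and so does the side of the stand on which the rack is.
- screwdriver: Bystander: screwdriver with a red handle lying on the bench, 200 mm long, along its x axis. Origin at its middle on the bench.
- motor: Bystander: loose dark steel motor standing upright on the bench, 60 mm across, 107 mm high with its shaft. Origin under its centre.
Things that resemble listed ones, but are neither listed nor needed, are in the scene too. What is shaped like the part that bears turret_base but orange or turquoise is not meant. What is shaped like the lock_pin but blue or turquoise is not meant.

How it is judged:
By the outcome, as a careful person would: the job done as asked, in the order asked, and still so for the second after the job is handed in, with the robot touching nothing.
It also fails if it takes over 64 s, if anything falls off the work surface, if the arm or the gripper's body presses on something with over 40 N, if the wrist force passes 120 N, or if a joint passes its speed limit or range.

## Working session

There is one attempt and no reset: what is moved stays moved. The work goes in short steps, each a Python script; the robot and the scene stay as the last script left them, time stands still between calls to the robot, and variables do not carry over. Pictures are saved under pics/ and viewed, at most 10 in all, crops included, and the job is handed in when it is done.

```bash
mkdir -p pics; python3 - <<'E'
from bench import ctrl
import cv2,numpy as np
np.set_printoptions(precision=4,suppress=True)
for n in ["scene","side","wrist"]:
    im=ctrl.read_camera(n); cv2.imwrite(f"pics/{n}0.png",im); print(n,ctrl.camera_params(n))
print(ctrl.current_t(),ctrl.current_eef_rot())
E
```

```text
scene {'fx': 366.37974984137776, 'fy': 366.37974984137776, 'cx': 320.4916883484611, 'cy': 203.2032974857498, 'pose': array([[ 0.6298, -0.5488,  0.5498,  1.0194],
       [ 0.7766,  0.4582, -0.4323, -0.3062],
       [-0.0146,  0.6992,  0.7147,  0.7957],
       [ 0.    ,  0.    ,  0.    ,  1.    ]])}
side {'fx': 402.0048128935011, 'fy': 402.0048128935011, 'cx': 323.31973130304044, 'cy': 193.8478905026673, 'pose': array([[ 0.9597,  0.1769, -0.2185,  0.2995],
       [-0.2802,  0.539 , -0.7943, -0.58  ],
       [-0.0228,  0.8235,  0.5668,  0.5999],
       [ 0.    ,  0.    ,  0.    ,  1.    ]])}
wrist {'fx': 309.70691628693146, 'fy': 309.70691628693146, 'cx': 321.0257600458197, 'cy': 200.83674052218927, 'T_tool_cam': array([[-0.0006,  0.9703,  0.2418,  0.0673],
       [ 1.    ,  0.0009, -0.0008,  0.0005],
       [-0.001 ,  0.2418, -0.9703, -0.1695],
       [ 0.    ,  0.    ,  0.    ,  1.    ]])}
0.15 [[-0.8935  0.4491 -0.0005]
 [ 0.4491  0.8935 -0.0008]
 [ 0.0001 -0.0009 -1.    ]]
```

View pics/scene0.png

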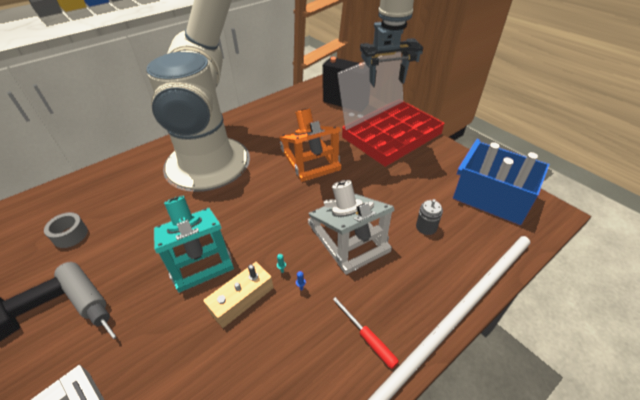

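View pics/side0.png

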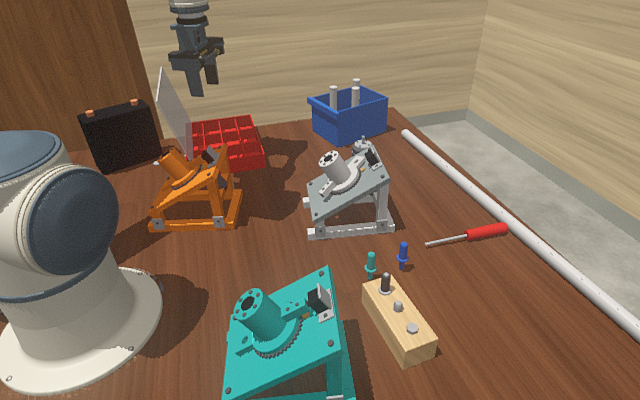

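The silver stand (scene 350,215; side 345,190) is the one meant; the orange (310,150) and teal (190,240) stands are lookalikes. The rack is at scene (240,293). Its tall dark knob at scene (252,270) / side (385,283) fits the lock pin. The blue and turquoise pins (scene 300,280 and 281,262) are decoys standing loose on the bench. Next I'll triangulate roughly and look from the wrist.

```bash
cat > h.py <<'E'
from bench import ctrl
import cv2,numpy as np
np.set_printoptions(precision=4,suppress=True)
def ray(n,uv,wp=None):
    c=ctrl.camera_params(n); x=(uv[0]-c['cx'])/c['fx']; y=(uv[1]-c['cy'])/c['fy']
    if n=='wrist':
        r=np.hypot(x,y); s=np.sin(r)/r if r>1e-9 else 1; d=np.array([x*s,-y*s,-np.cos(r)])
        T=np.eye(4); T[:3,:3]=wp[1]; T[:3,3]=wp[0]; T=T@c['T_tool_cam']
    else: d=np.array([x,-y,-1.]); T=c['pose']
    d=T[:3,:3]@d; return T[:3,3],d/np.linalg.norm(d)
def onz(r,z): return r[0]+r[1]*(z-r[0][2])/r[1][2]
def onplane(r,p,n): return r[0]+r[1]*(np.dot(p-r[0],n)/np.dot(r[1],n))
def tri(rs):
    A=np.zeros((3,3));b=np.zeros(3)
    for o,d in rs: M=np.eye(3)-np.outer(d,d);A+=M;b+=M@o
    p=np.linalg.solve(A,b); return p,[np.linalg.norm((np.eye(3)-np.outer(d,d))@(p-o)) for o,d in rs]
def proj(n,P,wp=None):
    c=ctrl.camera_params(n)
    if n=='wrist':
        T=np.eye(4); T[:3,:3]=wp[1]; T[:3,3]=wp[0]; T=T@c['T_tool_cam']
    else: T=c['pose']
    q=T[:3,:3].T@(np.array(P)-T[:3,3]); x,y,z=q[0],-q[1],-q[2]
    if n=='wrist':
        r=np.hypot(x,y);k=np.arctan2(r,z)/r
    else: k=1/z
    return np.array([c['cx']+c['fx']*x*k,c['cy']+c['fy']*y*k])
def wp(): return np.array(ctrl.current_tool_pos()),np.array(ctrl.current_eef_rot())
def down(a):  # tool pointing down, y axis (closing) at angle a deg
    a=np.radians(a); y=np.array([np.cos(a),np.sin(a),0]); z=np.array([0,0,-1.]); return np.column_stack([np.cross(y,z),y,z])
def shot(name):
    w=wp(); im=ctrl.read_camera('wrist'); cv2.imwrite(f'pics/{name}.png',im); np.savez(f'pics/{name}.npz',p=w[0],R=w[1]); return im,w
def load(name):
    f=np.load(f'pics/{name}.npz'); return cv2.imread(f'pics/{name}.png'),(f['p'],f['R'])
E
python3 - <<'E'
from h import *
P=lambda a,b:print(*tri([ray('scene',a),ray('side',b)]))
P((343,186),(328,157)) # drum top
P((252,270),(385,276)) # pin top
P((222,300),(412,328))
for n,uv in [('scene',(430,205)),('side',(505,229)),('side',(428,244)),('scene',(394,363)),('scene',(335,299))]: print(n,uv,onz(ray(n,uv),0.02 if n=='x' else .01))
a=cv2.imread('pics/scene0.png');b=cv2.imread('pics/side0.png')
c=np.hstack([cv2.resize(a[170:270,300:400],None,fx=4,fy=4,interpolation=2),cv2.resize(b[135:235,295:395],None,fx=4,fy=4,interpolation=2)])
cv2.imwrite('pics/c1.png',c)
# rack pose: wood mask
for n,im,box in [('scene',a,(195,255,285,330)),('side',b,(355,270,445,370))]:
    h=cv2.cvtColor(im,cv2.COLOR_BGR2HSV); m=cv2.inRange(h,(15,50,190),(32,140,255)); k=np.zeros_like(m); k[box[1]:box[3],box[0]:box[2]]=255; m&=k
    cs,_=cv2.findContours(m,0,2); cc=max(cs,key=cv2.contourArea); print(n,cv2.contourArea(cc),cv2.approxPolyDP(cc,3,True)[:,0].tolist())
E
```

```text
[0.5185 0.1623 0.1624] [np.float64(0.0031145326575640923), np.float64(0.0031145326575641417)]
[ 0.5327 -0.1301  0.0783] [np.float64(0.0024008127555487932), np.float64(0.002400812755548626)]
[ 0.5409 -0.2207  0.0492] [np.float64(8.298942023304755e-05), np.float64(8.298942023298003e-05)]
scene (430, 205) [0.6292 0.4139 0.01  ]
side (505, 229) [ 0.8781 -0.0161  0.01  ]
side (428, 244) [ 0.6892 -0.0088  0.01  ]
scene (394, 363) [ 0.878  -0.0079  0.01  ]
scene (335, 299) [ 0.6859 -0.0059  0.01  ]
scene 1346.0 [[270, 275], [255, 262], [258, 281], [248, 278], [246, 268], [203, 300], [218, 317]]
side 2240.0 [[363, 283], [405, 351], [437, 338], [391, 275], [390, 285], [395, 289], [389, 295], [378, 292], [380, 278]]
```

View pics/c1.png

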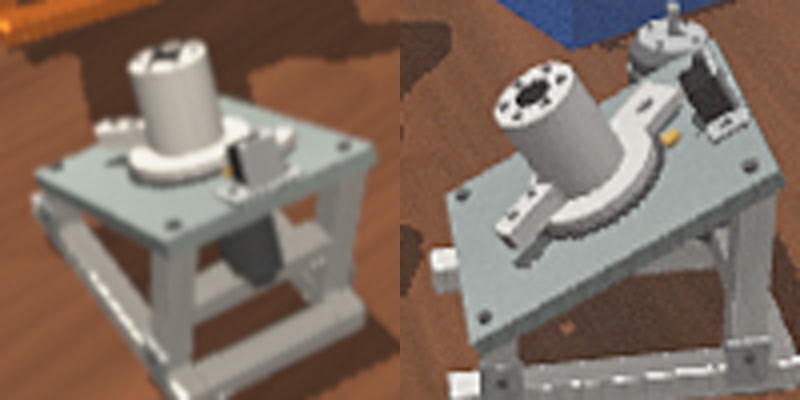

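```bash
python3 - <<'E'
from h import *
S=lambda u,v:ray('scene',(300+u/4-.4,170+v/4-.4)); D=lambda u,v:ray('side',(295+(u-400)/4-.4,135+v/4-.4))
A=tri([S(55,165),D(484,317)]);C=tri([S(172,225),D(750,165)]);dr=tri([S(168,55),D(534,95)])
print(A,C,dr)
d=C[0]-A[0]; yaw=np.arctan2(d[1],d[0]); print(np.degrees(yaw),np.degrees(np.arctan2(d[2],np.hypot(*d[:2]))))
e=np.array([np.cos(yaw),np.sin(yaw),0]);s,c=.5,np.sqrt(.75)
bx=e*c+[0,0,s]; n=-e*s+[0,0,c]; by=np.cross(n,bx); O=dr[0]-.084*n; print(O)
R=np.column_stack([-bx,by,-n]); p=O+.067*bx+.175*n
print(p,ctrl.ik(p,R))
ctrl.goto(p,R); im,w=shot('w1'); print(ctrl.current_t(),w)
np.savez('base0.npz',O=O,yaw=yaw)
x,y=proj('wrist',O,w).astype(int);print(x,y)
c=im[max(0,y-130):y+130,max(0,x-150):x+150];print(max(0,x-150),max(0,y-130));cv2.imwrite('pics/w1c.png',cv2.resize(c,None,fx=2.5,fy=2.3))
E
```

```text
(array([0.4679, 0.1019, 0.0647]), [np.float64(0.0005944843832311128), np.float64(0.0005944843832311063)]) (array([0.6108, 0.0794, 0.1472]), [np.float64(0.0003345524244639266), np.float64(0.000334552424463933)]) (array([0.5153, 0.1594, 0.1653]), [np.float64(0.0012044554694917295), np.float64(0.0012044554694917412)])
-8.942788895979147 29.70246629235195
[0.5568 0.1528 0.0925]
[0.5277 0.1574 0.2776] [ 19.0119   8.7429 105.1494 -20.9269  41.0123 -49.2214]
1.9167 (array([0.5278, 0.1581, 0.2775]), array([[-0.8556,  0.155 ,  0.4939],
       [ 0.1344,  0.9879, -0.0771],
       [-0.4999,  0.0004, -0.8661]]))
319 125
169 0
```

```bash
python3 - <<'E'
from h import *
im,w=load('w1'); cv2.imwrite('pics/w1d.png',cv2.resize(im[0:240,180:460],(800,686))[:600])
E
```

```text
(no output)
```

View pics/w1d.png

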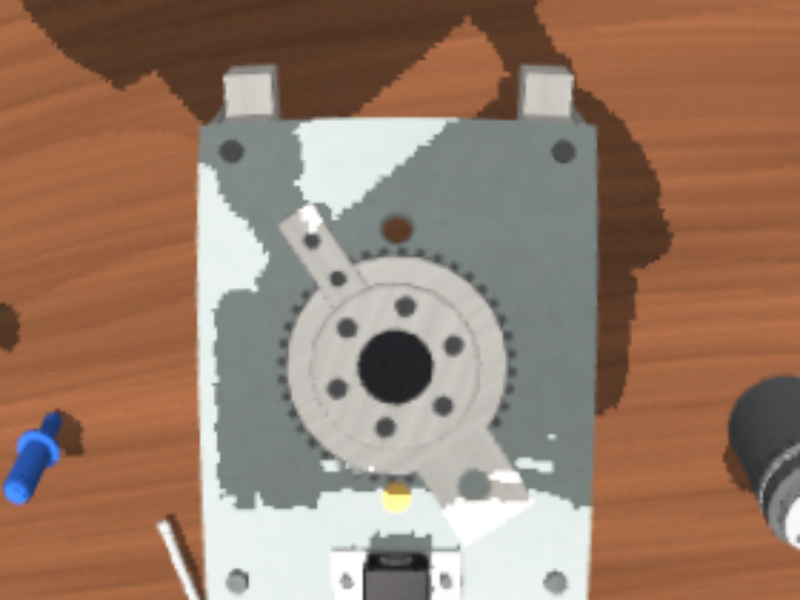

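View w1d shows the silver turret. Magnet arm points up-left (crop 310,225), lug hole is at (475,485), base hole at (397,230), sensor at (397,565). So the turret needs about +147° about its axis. I'll compute the base pose, then grip the drum.

```bash
cat >> h.py <<'E'
def frame(yaw):
    e=np.array([np.cos(yaw),np.sin(yaw),0]);s,c=.5,np.sqrt(.75)
    bx=e*c+[0,0,s]; n=-e*s+[0,0,c]; return bx,np.cross(n,bx),n
def blob(im,uv,r=8):
    u,v=[int(round(t)) for t in uv]; g=cv2.cvtColor(im,cv2.COLOR_BGR2GRAY)[v-r:v+r+1,u-r:u+r+1].astype(float)
    t=(np.median(g)+g[r-1:r+2,r-1:r+2].min())/2; m=(g<t).astype(np.uint8); l=cv2.connectedComponents(m)[1]; m=l==l[r,r]
    yy,xx=np.nonzero(m); return (u-r+xx.mean(),v-r+yy.mean()),m.sum()
E
python3 - <<'E'
from h import *
im,w=load('w1'); f=np.load('base0.npz'); yaw=float(f['yaw'])
px=lambda u,v:(180+u/2.8571-.3,v/2.8571-.3)
pts={k:blob(im,px(*v),r) for k,v,r in [('hole',(397,230),7),('bore',(396,366),18),('c1',(231,152),7),('c2',(563,151),7),('c3',(237,581),7),('c4',(556,580),7),('lug',(475,485),5)]}
for k,v in pts.items(): print(k,v)
R=lambda k:ray('wrist',pts[k][0],w)
for it in range(4):
    bx,by,n=frame(yaw)
    h=onz(R('hole'),.0794); O1=h+.052*bx-.012*n
    t=onz(R('bore'),.095+.084*n[2]); O2=t-.084*n
    P=[onplane(R(k),O1+.012*n,n) for k in('c1','c2','c3','c4')]
    d=P[2]+P[3]-P[0]-P[1]; d2=P[1]-P[0]; d3=P[3]-P[2]
    yaw=np.arctan2(d[1],d[0])
print(np.degrees(yaw),np.degrees(np.arctan2(-d2[0],d2[1])),np.degrees(np.arctan2(-d3[0],d3[1])),O1,O2)
print([ (p-O1)@np.column_stack([bx,by,n]) for p in P], (onplane(R('lug'),O1+.024*n,n)-O1)@np.column_stack([bx,by,n]))
h2=(pts['bore'][0]);print((O2-O1)@np.column_stack([bx,by,n]))
E
```

```text
hole ((np.float64(318.5), np.float64(80.0)), np.int64(74))
bore ((np.float64(317.98839458413926), np.float64(127.89555125725339)), np.int64(517))
c1 ((np.float64(260.5), np.float64(52.5)), np.int64(52))
c2 ((np.float64(376.6666666666667), np.float64(52.64705882352941)), np.int64(51))
c3 ((np.float64(262.64406779661016), np.float64(202.91525423728814)), np.int64(59))
c4 ((np.float64(374.0357142857143), np.float64(203.26785714285714)), np.int64(56))
lug ((np.float64(344.85714285714283), np.float64(170.0)), np.int64(28))
-9.149585868907565 -9.198210144595903 -9.23409053663689 [0.558  0.1511 0.095 ] [0.5568 0.1514 0.095 ]
[array([-0.0844, -0.0622,  0.012 ]), array([-0.0843,  0.0621,  0.012 ]), array([ 0.0816, -0.0622,  0.012 ]), array([0.0818, 0.0621, 0.012 ])] [0.043  0.0277 0.024 ]
[-0.0011  0.0001  0.0006]
```

```bash
python3 - <<'E'
from h import *
yaw=np.radians(-9.19); O=np.array([.5574,.1512,.095]); np.savez('base.npz',O=O,yaw=yaw)
bx,by,n=frame(yaw)
p=O+.046*n
def Rt(phi):
    a=np.radians(phi); y=bx*np.cos(a)+by*np.sin(a); return np.column_stack([np.cross(y,-n),y,-n])
for phi in range(-180,180,30): print(phi,ctrl.ik(O+.115*n,Rt(phi)))
q90=ctrl.ik(p,Rt(90)); print(q90)
E
```

```text
-180 [  20.9061   14.475   114.7586  -32.2619   28.0154 -124.2164]
-150 [  20.9061   14.475   114.7586  -32.2619   28.0154 -154.2164]
-120 [ 20.9061  14.475  114.7586 -32.2619  28.0154 175.7836]
-90 [ 20.9061  14.475  114.7586 -32.2619  28.0154 145.7836]
-60 [ 20.9061  14.475  114.7586 -32.2619  28.0154 115.7836]
-30 [ 20.9061  14.475  114.7586 -32.2619  28.0154  85.7836]
0 [ 20.9061  14.475  114.7586 -32.2619  28.0154  55.7836]
30 [ 20.9061  14.475  114.7586 -32.2619  28.0154  25.7836]
60 [ 20.9061  14.475  114.7586 -32.2619  28.0154  -4.2164]
90 [ 20.9061  14.475  114.7586 -32.2619  28.0154 -34.2164]
120 [ 20.9061  14.475  114.7586 -32.2619  28.0154 -64.2164]
150 [ 20.9061  14.475  114.7586 -32.2619  28.0154 -94.2164]
[ 18.4352  22.9844 115.4288 -43.597   19.646  -23.734 ]
```

```bash
cat >> h.py <<'E'
def Rt(phi,bx,by,n):
    a=np.radians(phi); y=bx*np.cos(a)+by*np.sin(a); return np.column_stack([np.cross(y,-n),y,-n])
E
python3 - <<'E'
from h import *
f=np.load('base.npz');O=f['O'];bx,by,n=frame(float(f['yaw']))
R=Rt(-60,bx,by,n)
ctrl.goto(O+.125*n,R); ctrl.command_gripper(.85)
print(ctrl.move_l(O+.046*n,vel=.1,contact_N=12), (wp()[0]-O)@n)
ctrl.command_gripper(0.0); print(ctrl.current_grip_width()*91,ctrl.current_contact_force(),ctrl.current_t())
q=np.array(ctrl.current_q()); 
for k in range(3):
    q[5]-=147.2/3; ctrl.movej(q.tolist()); print(ctrl.current_grasp_force(),ctrl.current_contact_force(),ctrl.current_wrist_torque())
ctrl.command_gripper(.85); ctrl.move_l(O+.125*n,vel=.12)
ctrl.goto(O+.067*bx+.175*n,Rt(90,bx,by,n)); im,w=shot('w2'); print(ctrl.current_t())
cv2.imwrite('pics/w2d.png',cv2.resize(im[0:210,180:460],(800,600)))
E
```

```text
False 0.04620695254728239
49.437890607040075 [-1.2853 -2.8123  6.3396] 6.35
29.99994546175003 [-3.138   4.9174 -1.1874] [0.6286 0.892  0.5145]
30.00112920999527 [-6.6924  5.3672 -2.1103] [0.908  1.2003 0.5663]
30.00332772731781 [-6.4599  1.7191 -1.1572] [0.6001 1.3792 0.3622]
10.8167
```

View pics/w2d.png

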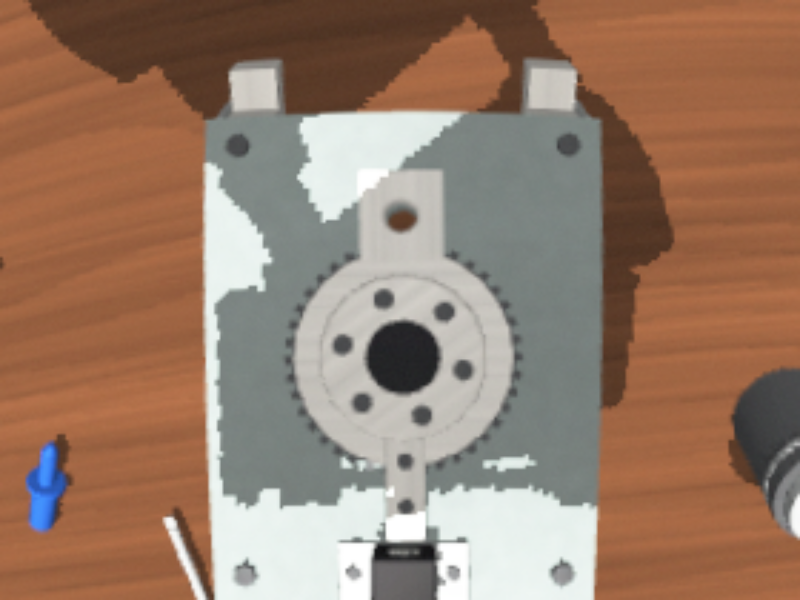

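The magnet arm now points at the sensor, and the lug hole (crop 401,216) shows the bench through it. I'll measure the residual, then go and look at the rack pin.

```bash
python3 - <<'E'
from h import *
im,w=load('w2'); f=np.load('base.npz');O=f['O'];B=np.column_stack(frame(float(f['yaw'])));bx,by,n=B.T
px=lambda u,v:(180+u/2.8571-.3,v/2.8571-.3)
L=lambda k,z:((onplane(ray('wrist',k,w),O+z*n,n)-O)@B)*1000
for nm,v,r,z in [('lug',(401,216),8,.024),('bore',(403,357),18,.084),('c1',(237,145),7,.012),('c2',(568,145),7,.012),('c3',(245,573),7,.012),('c4',(563,573),7,.012),('h1',(405,461),4,.040),('h2',(405,506),4,.040)]:
    b=blob(im,px(*v),r); print(nm,b,L(b[0],z))
# look at rack pin
pin=tri([ray('scene',(252,270)),ray('side',(385,276))])[0]
a=np.degrees(np.arctan2(-.1301+.2207,.5327-.5409)); print('row dir',a)
R=down(a-90+180); print(R)   # closing across row
for s in (R,down(a-90)):
    p=np.array([pin[0],pin[1],.235])-.067*s[:,0]; print(p,ctrl.ik(p,s))
E
```

```text
lug ((np.float64(319.95), np.float64(75.9125)), np.int64(80)) [-51.3259  -0.6149  24.    ]
bore ((np.float64(320.662), np.float64(124.67)), np.int64(500)) [-0.4613  0.0529 84.    ]
c1 ((np.float64(262.64150943396226), np.float64(50.54716981132076)), np.int64(53)) [-83.6485 -62.1391  12.    ]
c2 ((np.float64(378.4807692307692), np.float64(50.25)), np.int64(52)) [-83.6728  62.2355  12.    ]
c3 ((np.float64(265.3392857142857), np.float64(200.42857142857142)), np.int64(56)) [ 82.2391 -62.0073  12.    ]
c4 ((np.float64(376.35087719298247), np.float64(200.08771929824562)), np.int64(57)) [82.1192 61.9857 12.    ]
h1 ((np.float64(321.2916666666667), np.float64(161.0)), np.int64(24)) [35.3479  0.5542 40.    ]
h2 ((np.float64(321.6666666666667), np.float64(177.04166666666666)), np.int64(24)) [51.4295  0.8956 40.    ]
row dir 95.17162007951575
[[ 0.0901 -0.9959  0.    ]
 [-0.9959 -0.0901  0.    ]
 [ 0.      0.     -1.    ]]
[ 0.5267 -0.0634  0.235 ] [-13.3101  19.4342  88.7086  -0.      71.8573 161.5183]
[ 0.5388 -0.1968  0.235 ] [-26.031   22.9722  82.8784  -0.      74.1494 -31.2026]
```

```bash
python3 - <<'E'
from h import *
R=down(5.17); p=np.array([.5327,-.1301,.235])-.067*R[:,0]
f=np.load('base.npz');n=frame(float(f['yaw']))[2]
ctrl.goto(p,R); im,w=shot('w3'); print(ctrl.current_t())
u,v=proj('wrist',[.5327,-.1301,.09],w); print(u,v)
x0,y0=int(u)-130,max(0,int(v)-100); print(x0,y0); cv2.imwrite('pics/w3d.png',cv2.resize(im[y0:y0+200,x0:x0+260],(780,600)))
E
```

```text
12.2083
320.44975245985336 127.57554185942608
190 27
```

View pics/w3d.png

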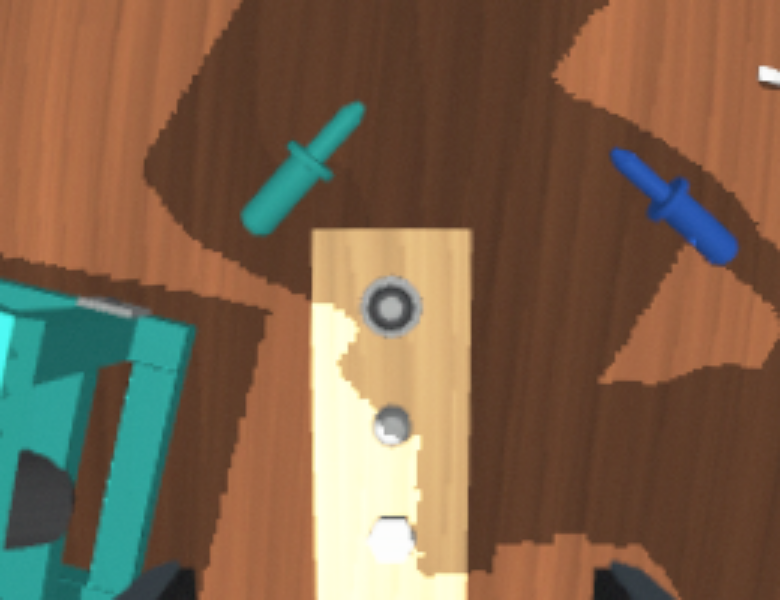

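Crop w3d: three candidates in the rack. (391,307) has a collar plus round knob, so it is the lock pin. (392,425) is the small dowel and (391,540) the hexagon bolt. The turquoise and blue pins lie on the bench. The teal stand's bracket (110,305) is close by, so I'll grip with the closing line along the row.

```bash
python3 - <<'E'
from h import *
im,w=load('w3')
pos=lambda u,v,z:onz(ray('wrist',(190+u/3-.33,27+v/3-.33),w),z)
pin=pos(391,307,.054); bolt=pos(391,540,.057); dow=pos(392,425,.068)
k=pos(391,307,.09)
d=pin-bolt; a=np.degrees(np.arctan2(d[1],d[0])); print(pin,k,dow,bolt,a,np.linalg.norm(d[:2]))
R=down(a); p=np.array([pin[0],pin[1],.235])-.067*R[:,0]
ctrl.goto(p,R); im,w=shot('w4'); print(ctrl.current_t(),proj('wrist',[pin[0],pin[1],.054],w))
u,v=proj('wrist',[pin[0],pin[1],.054],w)
# knob/collar: circles
u0,v0=int(u)-25,int(v)-25; c=im[v0:v0+50,u0:u0+50]; cv2.imwrite('pics/w4d.png',cv2.resize(c,(500,500),interpolation=0)); print(u0,v0,a)
E
```

```text
[ 0.5323 -0.132   0.054 ] [ 0.5324 -0.1316  0.09  ] [ 0.5366 -0.1746  0.068 ] [ 0.5404 -0.2208  0.057 ] 95.22721220716208 0.08921271799383582
13.5917 [320.2964 125.2333]
295 100 95.22721220716208
```

View pics/w4d.png

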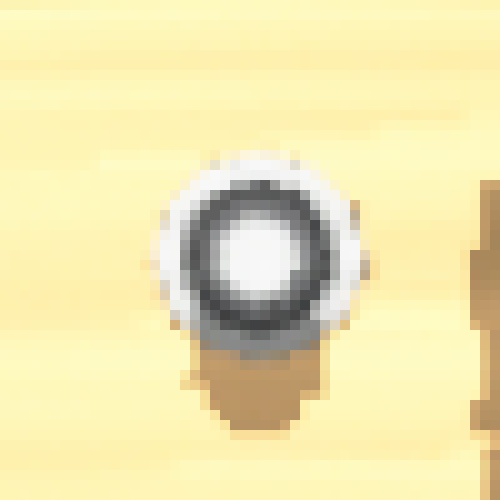

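```bash
python3 - <<'E'
from h import *
f=np.load('base.npz');O=f['O'];bx,by,n=frame(float(f['yaw']))
R=down(95.23); pin=onz(ray('wrist',(320.5,125.1),load('w4')[1]),.054); print(pin)
ctrl.command_gripper(.36)
ctrl.goto([pin[0],pin[1],.125],R)
print(ctrl.move_l([pin[0],pin[1],.060],vel=.08,contact_N=8),wp()[0])
ctrl.command_gripper(0.0); print(ctrl.current_grip_width()*91,ctrl.current_contact_force())
ctrl.move_l([pin[0],pin[1],.21],vel=.12); print(ctrl.current_grip_width()*91,ctrl.current_grasp_force())
T=O-.0514*bx-.0003*by; Ri=Rt(90,bx,by,n); print(ctrl.ik(T+.2*n,Ri),ctrl.ik(T+.034*n,Ri))
ctrl.goto(T+.2*n,Ri); ctrl.move_l(T+.085*n,vel=.12)
im,w=shot('w5'); print(ctrl.current_t(),w[0],T+.085*n,ctrl.current_contact_force())
cv2.imwrite('pics/s5.png',ctrl.read_camera('side'))
cv2.imwrite('pics/w5d.png',np.hstack([cv2.resize(im[60:260,230:400],(425,500)),cv2.resize(cv2.imread('pics/s5.png')[125:225,275:350],(375,500))]))
E
```

```text
[ 0.5321 -0.1318  0.054 ]
False [ 0.5325 -0.1319  0.0604]
15.223945429530982 [-0.4791  0.2927  4.8029]
15.236474608555314 29.99772303221107
[ 29.1008   4.3387 117.6797 -30.4888  37.6367 -30.6412] [ 21.1784  26.1923 121.5301 -68.8598  15.7249   5.0199]
20.3 [0.4715 0.1647 0.1431] [0.4715 0.1648 0.1429] [-0.7816  0.8716 -0.5277]
```

View pics/w5d.png

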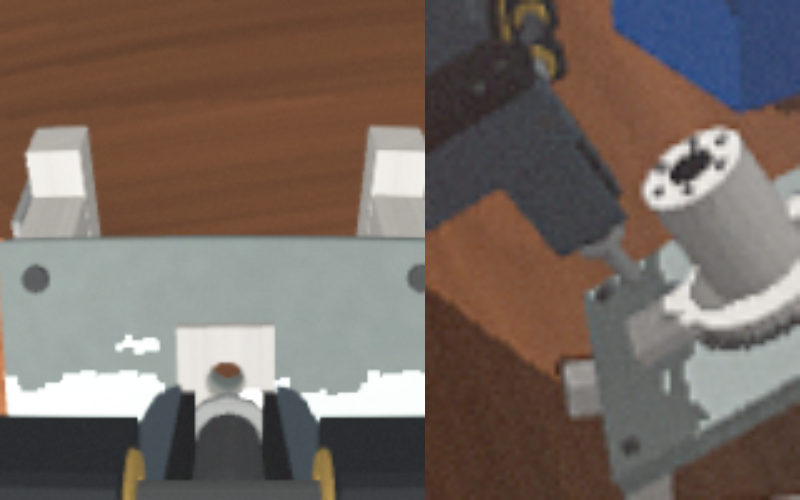

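The pin is held straight, with the lug hole (crop 226,375) centred under it. I'll insert in stages under force watch.

```bash
python3 - <<'E'
from h import *
f=np.load('base.npz');O=f['O'];bx,by,n=frame(float(f['yaw']));B=np.column_stack([bx,by,n])
T=O-.0514*bx-.0003*by
for h in (.060,.050,.046,.040,.0345):
    c=ctrl.move_l(T+h*n,vel=.03,contact_N=18); F=np.array(ctrl.current_contact_force())@B
    print(h,c,(wp()[0]-O)@B*1000,F,ctrl.current_t())
    if c: break
E
```

```text
0.06 False [-51.3886  -0.287   60.0842] [-0.6231 -0.291  -0.9385] 21.3333
0.05 False [-51.4501  -0.3213  50.0073] [-1.4517  0.5847 -1.0445] 21.8167
0.046 False [-51.4227  -0.2935  46.0343] [-0.0714 -0.3098 -0.485 ] 22.1
0.04 False [-51.4482  -0.3126  40.0052] [-0.3342 -0.9007 -0.546 ] 22.45
0.0345 False [-51.3182  -0.2911  34.5802] [-0.4246 -1.1283  0.6992] 22.7833
```

```bash
python3 - <<'E'
from h import *
f=np.load('base.npz');O=f['O'];bx,by,n=frame(float(f['yaw']));B=np.column_stack([bx,by,n])
T=O-.0514*bx-.0003*by
c=ctrl.move_l(T+.0305*n,vel=.015,contact_N=10); print(c,(wp()[0]-O)@B*1000,np.array(ctrl.current_contact_force())@B,ctrl.current_q())
ctrl.command_gripper(.36); print(ctrl.current_contact_force())
ctrl.move_l(T+.12*n,vel=.1); ctrl.goto(O+.067*bx+.175*n,Rt(90,bx,by,n)); im,w=shot('w6')
s=ctrl.read_camera('side'); print(ctrl.current_t(),ctrl.current_contact_force())
px=lambda P:proj('wrist',P,w)
cv2.imwrite('pics/w6d.png',np.hstack([cv2.resize(im[30:210,240:400],(444,500)),cv2.resize(s[135:235,295:366],(355,500))]))
E
```

```text
Traceback (most recent call last):
bench.MotionError: the arm cannot follow that straight line within its joint ranges
```

```bash
python3 - <<'E'
from h import *
f=np.load('base.npz');O=f['O'];bx,by,n=frame(float(f['yaw']));B=np.column_stack([bx,by,n])
T=O-.0514*bx-.0003*by
for h in (.0335,.0328,.0322):
    try:c=ctrl.move_l(T+h*n,vel=.01,contact_N=10)
    except ctrl.MotionError: print('lim',h); break
    print(h,c,(wp()[0]-O)@B*1000,np.array(ctrl.current_contact_force())@B,ctrl.current_q()[3])
    if c: break
ctrl.command_gripper(.36); print(ctrl.current_contact_force())
ctrl.move_l(T+.12*n,vel=.1); ctrl.goto(O+.067*bx+.175*n,Rt(90,bx,by,n)); im,w=shot('w6')
s=ctrl.read_camera('side'); print(ctrl.current_t(),ctrl.current_contact_force())
cv2.imwrite('pics/s6.png',s)
cv2.imwrite('pics/w6d.png',np.hstack([cv2.resize(im[30:210,240:400],(444,500)),cv2.resize(s[135:235,295:366],(355,500))]))
E
```

```text
0.0335 False [-51.3579  -0.355   34.2054] [ 0.992  -2.0632 24.6256] -69.07340975085808
0.0328 False [-51.3825  -0.3272  33.8214] [-0.4606 -2.5254 36.416 ] -69.381517278208
0.0322 False [-51.3833  -0.363   33.3378] [-0.6636 -2.0694 39.2739] -69.64632237346486
[ 0.1896 -0.4777 -0.3055]
25.7167 [-0.0528  0.9703  0.0009]
```

View pics/w6d.png

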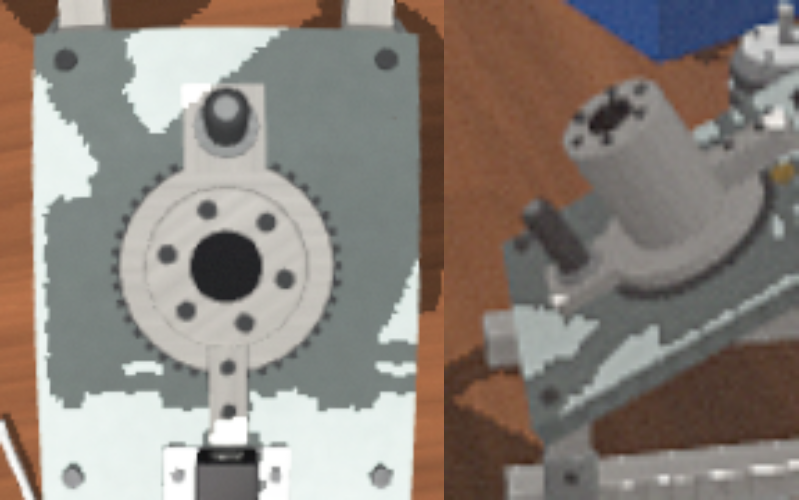

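The collar sits on the lug: the push force rose to 39 N at the expected height, and both views show no gap. The magnet arm is in line with the sensor, and the gripper is clear and open.

```bash
python3 -c "
from bench import ctrl
print(ctrl.sign_off(),ctrl.current_t())"
```

```text
the job is handed in; nothing more can be done
the job is handed in; nothing more can be done
```

The job is handed in: the turret's magnet arm points at the sensor to within about 1°, and the lock pin is seated through lug and plate and released. At about 26 s it was inside the 64 s limit, and the robot is clear of everything.

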